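# Seat the wide sample jar in the V guides of the clarity meter

### The arm

A 6-joint arm with a two-finger parallel gripper is mounted at the origin on the work surface. World frame = base frame: x ahead of the robot, y to its left, z up, the work surface at z = 0. Lengths are in m, angles in rad, forces in N, time in s.
With the tool pointing down it reaches from about 0.275 to 0.75 m from the base axis. Payload 10.2 kg.
Tool frame: the origin (TCP) lies midway between the tips of the shut fingers; the grasp point (between the pads) lies 19 mm behind it; z points along the fingers, x is the direction in which the jaws open and shut, and the axes are right-handed (so a half turn about z gives the same grasp; the last joint's range is limited). The gripper opens to 85 mm and grips with 20 to 120 N. Pads are 22 mm wide; open, the fingers measure 114 mm over their backs; the gripper's body (76 mm by 85 mm) begins 54 mm behind the grasp point. The pads swing forward as they close: fully open they stand 13 mm farther back than shut.
Start: joints at [0.942, 0.313, 1.498, -0, 1.331, -0.223], TCP at [0.207, 0.482, 0.231] pointing down, gripper open.
Joint ranges: [-2.94, 2.94], [-0.97, 2.17], [0.19, 2.56], [-1.23, 4.37], [0.02, 3.11], [-2.88, 2.88]. Speed limits (rad/s): [2.39, 2.39, 3.01, 3.14, 3.14, 3.14].

### API

Orientations are given as a unit quaternion [x, y, z, w].
In Python, from station import arm gives the robot as it stands. The module is installed in compiled form; this text tells all that it offers.
- The arm moves only by the tool carry_out, never from a script. Its argument "series" is a list of rows, each a list of 7 numbers: the shift along the tool's x, y, z normalised to -1 to 1, where 1 is 0.02 m, then the turn, a rotation vector about the tool's x, y, z normalised to -1 to 1, where 1 is 0.1 rad, then the closure, from -1 (fully open) to 1 (shut). A call has 1 to 12 rows; each row shifts and turns the commanded pose from where the row before left it, along the tool's axes as they then stand; what a row does not reach is not made up. A row lasts 1/10 s, in which the tool goes at most 50 mm and 8.59 degrees, less where a joint would pass 70% of its speed; a pose out of reach is approached as far as the arm can. A call with a number of a shift or a turn outside -1 to 1 is refused whole. A call with a gripper value outside its range is refused whole. The fingers move at their own pace and stop on an object; "squeeze" is the grip in N (left out, the last holds). Time passes only in rows, so rows that do not move let the fingers close. It gives the time, the measured TCP pose, the force and the opening at its end, in the units of the state.
- arm.observe(): the state, without advancing time (a new reading comes with each control period).
- arm.camera(name): name is "scene" or "side" or "wrist"; returns a dict with "frame" (400x640x3 uint8, red, green, blue), "fovy" (degrees; the focal length in pixels is half the picture's height over the tangent of half this angle, whatever the lens; pixels are square), "cx", "cy" (the principal point, pixels), "extrinsics" (4x4, takes a point from world to camera coordinates). Camera axes: x right, y up, looking along -z (the intrinsics and any distortion apply to the point x, -y, -z); pixel columns grow to the right and rows downward; lengths in m; the calibration is good to about 2 mm. The wrist camera is an equidistant fisheye: a pixel r from the principal point sees the ray r / f radians off the axis. A picture is of the moment at which its call begins. There is no depth.
- arm.close_job(): hands the job in, once; it reports no verdict.
The state is a dict: "time": time; "joints": joint angles; "qvel": joint speeds; "joint_efforts": joint torques, N m; "eef_pos": TCP position; "eef_rot": TCP orientation; "force": force on the tool from outside, world axes, zero at the start; "ft_torque": the same for the moment, N m; "finger_gap": finger opening in m.
Only numpy, scipy, OpenCV 4.12 (cv2) and the standard library are available. Lean on these libraries where they do the work, as an engineer would, in place of code of your own. Each camera call takes 0.05 s, during which the arm holds its last target.

### The job

Push the wide lidded jar along the bench into the V-shaped guides in front of the white meter until it is fully home, resting against both guide rails. Keep the jar standing on the bench all the way, do not lift it or tip it, and leave the small lidded jar where it stands.

Things in the scene. Friction and masses are not known exactly. Their poses are not given: they have to be found in the camera images.
- wide_jar_center (a point): The jar to push: round clear glass jar with a flat steel lid, 92 mm across (too wide to grasp) and 60 mm high, about 0.2 to 0.45 kg, loose, standing on the bench (z = 0). The point is on its axis, half-way up (30 mm above the bench). Its yaw means nothing.
- seat (a point): Where the wide jar's centre (30 mm above the bench) lies when fully home in the guides. x axis: level, the way the jar goes in, towards the meter's front face 52 mm beyond this point; z up. The jar slides on the bare bench: there is no floor plate.
- small_jar_center (a point): A bystander of the same make: small round glass jar with a flat steel lid, 56 mm across and 60 mm high, loose, standing on the bench. The point is on its axis, half-way up. Either jar may be the one nearer to the robot.
- meter: White box meter, 130 mm wide, 70 mm high, fixed to the bench. Origin on the bench right below the seat point, same axes. Its two fixed aluminium guide rails (28 mm high, 6 mm thick, each with a 4 mm thick foot reaching 24 mm outward) stand symmetric about x, each at 40 degrees to it, opening towards -x: the mouth is at x = -28 mm, 167 mm wide inside.
Things that resemble listed ones, but are neither listed nor needed, are in the scene too. Leave any blue look-alike of the part that bears wide_jar_center alone.

How it is judged:
By the outcome, as a careful person would: the job done as asked, in the order asked, and still so for the second after the job is handed in, with the robot touching nothing.
It also fails if it takes over 58 s, if anything falls off the work surface, if the arm or the gripper's body presses on something with over 40 N, if the wrist force passes 120 N, or if a joint passes its speed limit or range.

## Working session

There is one attempt and no reset: what is moved stays moved. The work goes in short steps, Python scripts to look and compute and a tool call to move; the robot and the scene stay as the last step left them, time stands still between calls to the robot, and variables do not carry over. Pictures are saved under pics/ and viewed, and the job is handed in when it is done.

Besides the shell and the picture viewer there is one more tool, called after "Request:" as name(argument=value, ...) on one line, values as JSON. carry_out: Moves the arm, as the interface text tells. Its arguments: {"type":"object","properties":{"series":{"type":"array"},"squeeze":{"type":"number"}},"required":["series"]}

```bash
mkdir -p pics; cat > h.py <<'E'
import numpy as np, cv2
from station import arm
def snap(n,f):
    c=arm.camera(n); cv2.imwrite('pics/'+f,c['frame'][:,:,::-1]); np.savez('pics/'+f+'.npz',**{k:c[k] for k in('fovy','cx','cy','extrinsics')}); return c
def load(f): return dict(np.load('pics/'+f+'.npz'))
def proj(c,p):
    E=np.array(c['extrinsics']); q=E[:3,:3]@np.array(p)+E[:3,3]; f=200/np.tan(np.radians(c['fovy'])/2)
    return np.array([c['cx']+f*q[0]/-q[2], c['cy']-f*q[1]/-q[2]])
def back(c,u,v,z):
    E=np.array(c['extrinsics']); f=200/np.tan(np.radians(c['fovy'])/2)
    d=E[:3,:3].T@np.array([(u-c['cx'])/f,-(v-c['cy'])/f,-1]); o=-E[:3,:3].T@E[:3,3]
    return o+d*(z-o[2])/d[2]
E
python3 - <<'E'
from h import *
for n in('scene','side','wrist'):
    c=snap(n,n+'0.png'); print(n,c['fovy'],c['cx'],c['cy'])
print(arm.observe())
E
```

```text
scene 56.51051769496269 321.0258507508531 201.66203404250476
side 55.87655055347934 325.2707588201344 198.5623272962021
wrist 65.70646984690485 319.2907465480854 199.25075626056403
{'time': 0.15, 'joints': array([ 9.41593816e-01,  3.13305114e-01,  1.49820294e+00, -1.29988793e-05,
        1.33097397e+00, -2.23409077e-01]), 'qvel': array([-0.00054492,  0.00020944, -0.00130037,  0.00249663, -0.00056002,
       -0.00058088]), 'joint_efforts': array([ 2.16748769e-03, -4.12365317e+01, -2.59796262e+01, -1.07567048e-04,
        3.22166044e-03,  8.31770919e-08]), 'eef_pos': array([0.20716058, 0.48221821, 0.23089736]), 'eef_rot': array([ 8.35088248e-01,  5.50115824e-01, -4.14099796e-04,  1.62182214e-04]), 'force': array([ 0.50386789, -0.03023663,  0.88064159]), 'ft_torque': array([-0.01748038,  0.00365291, -0.01586832]), 'finger_gap': 0.08544341732471561}
```

View pics/scene0.png

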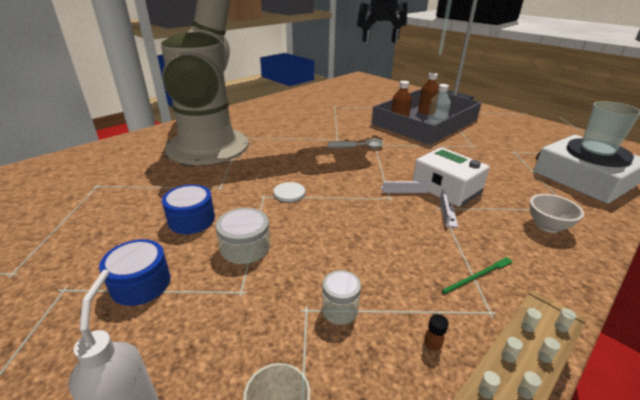

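View pics/side0.png

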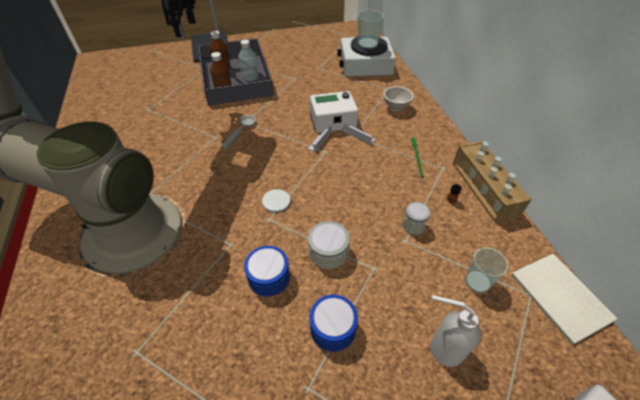

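View pics/wrist0.png

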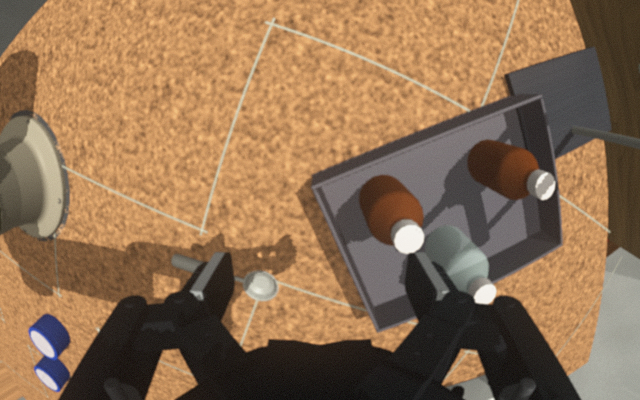

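```bash
python3 - <<'E'
import cv2,numpy as np
s=cv2.imread('pics/scene0.png'); d=cv2.imread('pics/side0.png')
def cr(i,x,y,w,h,k,f): cv2.imwrite('pics/'+f,cv2.resize(i[y:y+h,x:x+w],None,fx=k,fy=k,interpolation=cv2.INTER_CUBIC))
cr(s,160,170,200,150,4,'c1.png');cr(d,240,170,200,150,4,'c2.png')
cr(s,370,140,130,95,6,'c3.png');cr(d,295,80,100,75,8,'c4.png')
E
```

```text
(no output)
```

View pics/c1.png

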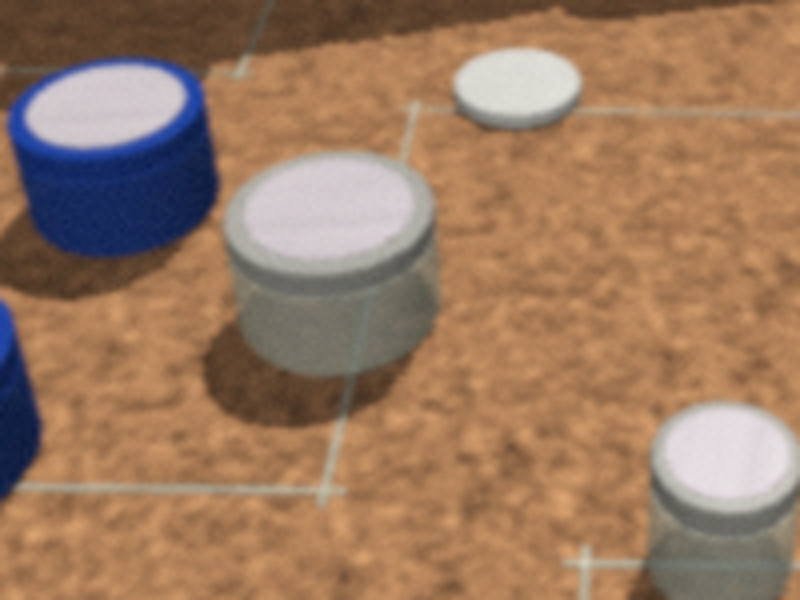

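View pics/c2.png

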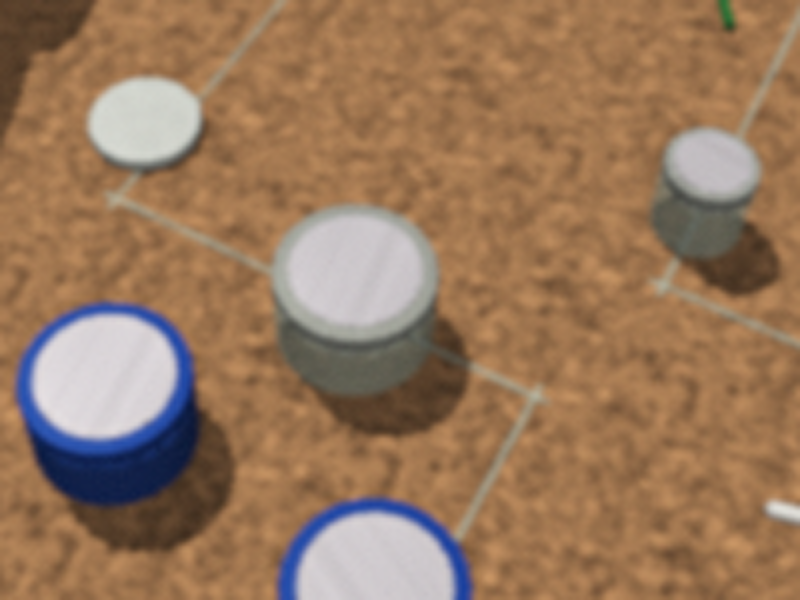

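View pics/c3.png

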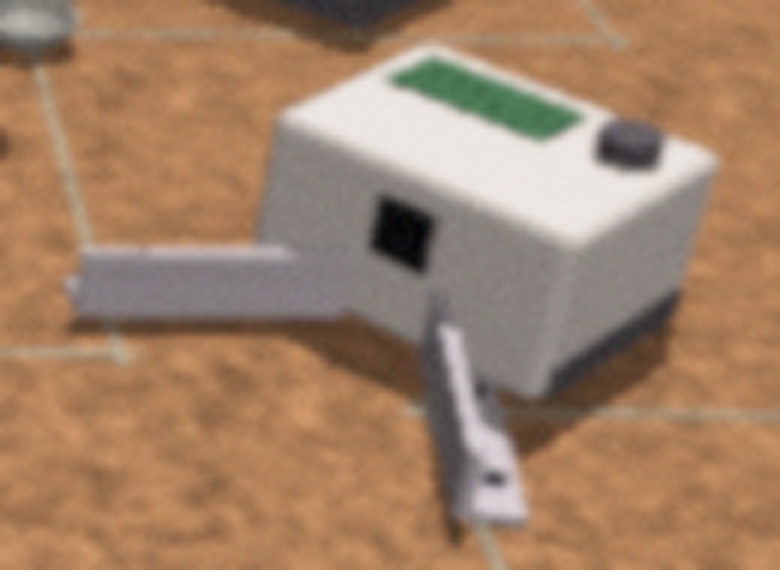

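View pics/c4.png

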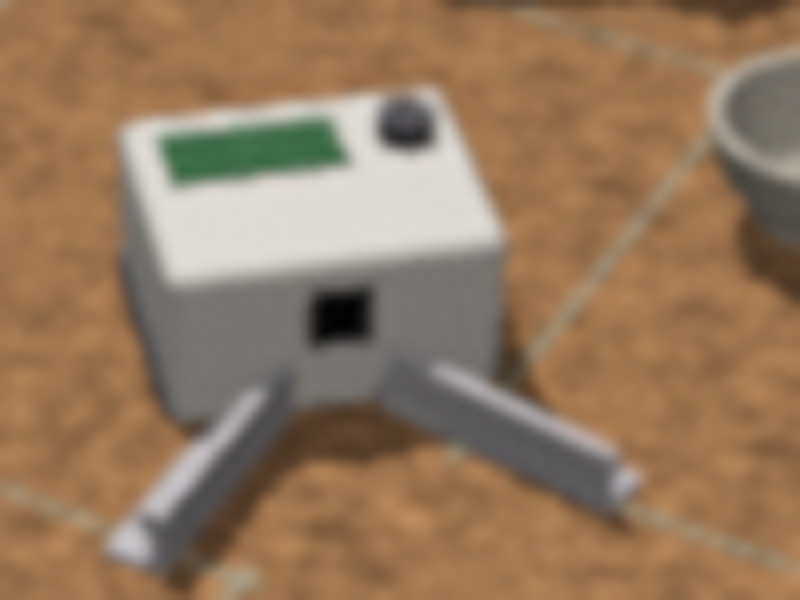

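```bash
cat > fit.py <<'E'
from h import *
from scipy.optimize import least_squares
s=load('scene0.png'); d=load('side0.png')
obs=[(s,(52,65,70),(417.5,159.7)),(s,(52,-65,70),(465.8,180.5)),(d,(52,65,70),(316.2,115)),(d,(52,-65,70),(357.8,110.4)),
(s,(-28,83.5,28),(383.7,182)),(s,(-28,83.5,0),(383,193.3)),(s,(-28,-83.5,0),(446.3,227)),(d,(-28,83.5,0),(315.6,151.5)),(d,(-28,-83.5,0),(371.5,144))]
def w(p,q):
    c,n=np.cos(p[2]),np.sin(p[2]); q=np.array(q)/1000
    return np.array([p[0]+c*q[0]-n*q[1],p[1]+n*q[0]+c*q[1],q[2]])
x0=back(s,430,215,0)
r=least_squares(lambda p:np.concatenate([proj(c,w(p,q))-o for c,q,o in obs]),[x0[0],x0[1],1.5],loss='soft_l1')
print('seat',r.x,np.degrees(r.x[2])); print(r.fun.reshape(-1,2).round(1))
def ext(c,p,R,z):
    a=np.linspace(0,6.283,120); P=np.array([proj(c,(p[0]+R*np.cos(t),p[1]+R*np.sin(t),z)) for t in a])
    return np.array([P[:,0].min(),P[:,0].max(),P[:,1].min(),P[:,1].max()])
def jar(R,so,do,z=.06):
    f=lambda p:np.concatenate([ext(s,p,R,z)-so,ext(d,p,R,z)-do])
    r2=least_squares(f,back(s,so[:2].mean(),so[2:].mean(),z)[:2]); print('jar',r2.x,r2.fun.round(1)); return r2.x
A=lambda l,ox,oy,k:np.array([ox+l[0]/k,ox+l[1]/k,oy+l[2]/k,oy+l[3]/k])
j=jar(.046,A((223,436,152,278),160,170,4),A((272,438,205,343),240,170,4))
m=jar(.028,A((650,800,402,516),160,170,4),A((661,760,127,208),240,170,4))
l=jar(.028,A((453,582,48,120),160,170,4),A((88,204,76,160),240,170,4),.008)
b1=back(d,266,265,.06);b2=back(d,334,313,.06);print(b1,b2)
th=np.arctan2(*(r.x[:2]-j)[::-1]);print('dir jar->seat',np.degrees(th),np.linalg.norm(r.x[:2]-j))
e=np.array([np.cos(th),np.sin(th)]);n=np.array([-e[1],e[0]])
for q in(m,l,b1[:2],b2[:2]):print((q-j)@e,(q-j)@n)
E
python3 fit.py
```

```text
seat [0.58182155 0.18057783 1.50648857] 86.31543698097111
[[-2.3 -1.5]
 [ 0.8 -0.2]
 [ 0.5 -0.3]
 [ 2.  -1. ]
 [ 0.3  0.3]
 [-0.4 -0.5]
 [-0.5 -0.4]
 [ 0.5  0.2]
 [-0.3  0.1]]
jar [ 0.43761396 -0.18199235] [-0.9 -0.8 -0.7 -0.7  0.6  1.1 -1.  -1. ]
jar [ 0.6577963  -0.16581972] [-1.4  0.1 -0.6 -0.4  1.2  0.8 -0.3 -1.8]
jar [0.35150847 0.00065263] [ 3.4 -4.   2.2 -2.7  3.9 -3.1  2.3 -2.1]
[ 0.29139861 -0.21488489  0.06      ] [ 0.39678676 -0.35199755  0.06      ]
dir jar->seat 68.31045098702879 0.3901960638642535
0.09640199280834376 -0.19861639471105608
0.13789108352780236 0.14751065085125567
-0.08460161509834772 0.123706965023987
-0.1730576356662303 -0.024893424714377534
```

The wide clear jar is the target: scene (243,235), side (329,245). It is clear glass with a steel lid and ~92 mm across. The blue jars (scene (189,208) and (136,270)) are look-alikes. The small clear jar (scene (341,296), side (417,219)) is the bystander, and a loose white lid lies at scene (289,192). The crops confirm this. The straight path to the seat is clear of all of them.

First I turn the tool to jaw yaw −12°, so heading 78°, and then move across.

Request:
carry_out(series=[[0,0,0,0,0,0.98,-0.4],[0,0,0,0,0,0.98,-0.4],[0,0,0,0,0,0.98,-0.4],[0,0,0,0,0,0.98,-0.4],[0,0,0,0,0,0.98,-0.4],[0,0,0,0,0,0.98,-0.4],[0,0,0,0,0,0.98,-0.4]])

```text
time: 0.85
eef_pos: [0.2072, 0.4823, 0.231]
eef_rot: [0.972, 0.235, -0.0, 0.0]
force: [-0.4, -0.1, -1.0]
finger_gap: 0.0597
```

Request:
carry_out(series=[[0,0,0,0,0,0.98,-0.4],[0,0,0,0,0,0.98,-0.4],[0,0,0,0,0,0.98,-0.4],[0,0,0,0,0,0.98,-0.4],[0,0,0,0,0,0.98,-0.4],[0,0,0,0,0,0.98,-0.4],[0,0,0,0,0,0.98,-0.4],[0,0,0,0,0,0,-0.4],[0,0,0,0,0,0,-0.4]])

```text
time: 1.75
eef_pos: [0.2072, 0.4823, 0.2311]
eef_rot: [0.995, -0.102, -0.0, 0.0]
force: [0.0, 0.1, 0.6]
finger_gap: 0.0596
```

Request:
carry_out(series=[[0.54,0.995,0,0,0,0,-0.4],[0.54,0.995,0,0,0,0,-0.4],[0.54,0.995,0,0,0,0,-0.4],[0.54,0.995,0,0,0,0,-0.4],[0.54,0.995,0,0,0,0,-0.4],[0.54,0.995,0,0,0,0,-0.4],[0.54,0.995,0,0,0,0,-0.4],[0.54,0.995,0,0,0,0,-0.4],[0.54,0.995,0,0,0,0,-0.4],[0.54,0.995,0,0,0,0,-0.4],[0.54,0.995,0,0,0,0,-0.4],[0.54,0.995,0,0,0,0,-0.4]])

```text
time: 2.95
eef_pos: [0.2851, 0.2212, 0.2314]
eef_rot: [0.995, -0.102, 0.0, -0.0]
force: [0.6, 0.7, 0.2]
finger_gap: 0.06
```

Request:
carry_out(series=[[0.54,0.995,0,0,0,0,-0.4],[0.54,0.995,0,0,0,0,-0.4],[0.54,0.995,0,0,0,0,-0.4],[0.54,0.995,0,0,0,0,-0.4],[0.54,0.995,0,0,0,0,-0.4],[0.54,0.995,0,0,0,0,-0.4],[0.54,0.995,0,0,0,0,-0.4],[0.54,0.995,0,0,0,0,-0.4],[0.54,0.995,0,0,0,0,-0.4],[0.54,0.995,0,0,0,0,-0.4],[0.54,0.995,0,0,0,0,-0.4],[0.54,0.995,0,0,0,0,-0.4]])

```text
time: 4.15
eef_pos: [0.3629, -0.0393, 0.2314]
eef_rot: [0.995, -0.102, 0.0, 0.0]
force: [0.7, -0.1, -0.1]
finger_gap: 0.0601
```

Request:
carry_out(series=[[0.54,0.995,0,0,0,0,-0.4],[0.54,0.995,0,0,0,0,-0.4],[0.54,0.995,0,0,0,0,-0.4],[0.54,0.995,0,0,0,0,-0.4],[0.54,0.995,0,0,0,0,-0.4],[0.54,0.995,0,0,0,0,-0.4],[0.54,0.995,0,0,0,0,-0.4],[0.54,0.995,0,0,0,0,-0.4],[0.54,0.995,0,0,0,0,-0.4],[0.54,0.995,0,0,0,0,-0.4],[0,0,0,0,0,0,-0.4],[0,0,0,0,0,0,-0.4]])

```text
time: 5.35
eef_pos: [0.4274, -0.2551, 0.231]
eef_rot: [0.995, -0.103, -0.0, -0.0]
force: [0.5, -0.0, -0.4]
finger_gap: 0.0599
```

```bash
python3 - <<'E'
from h import *
for n in('scene','side','wrist'): snap(n,n+'1.png')
o=arm.observe();print(o['time'],o['eef_pos'],o['eef_rot'],o['finger_gap'],o['force'])
E
```

```text
5.5 [ 0.42746479 -0.25453254  0.23143444] [ 9.94713552e-01 -1.02688598e-01  2.17299232e-05 -3.47305606e-05] 0.05980582344005466 [-0.16937545  0.00977592  0.81778951]
```

View pics/side1.png

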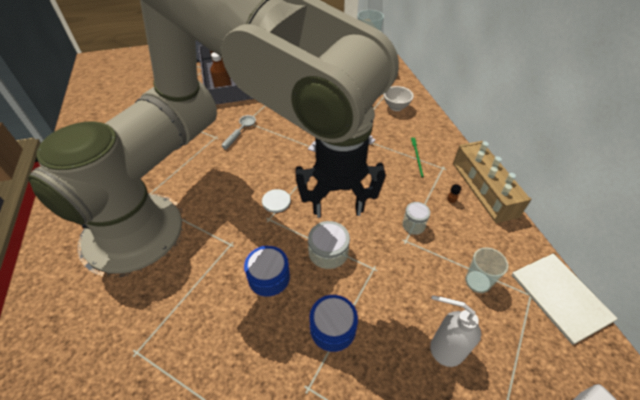

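View pics/wrist1.png

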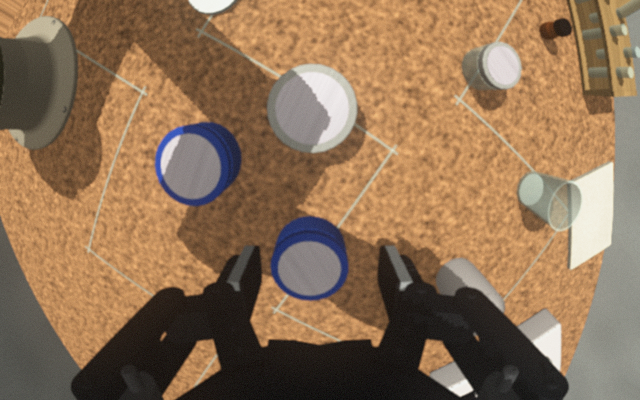

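```bash
cat >> h.py <<'E'
def wback(c,u,v,z):
    E=np.array(c['extrinsics']); f=200/np.tan(np.radians(c['fovy'])/2)
    a,b=u-c['cx'],v-c['cy']; r=np.hypot(a,b); t=r/f
    d=E[:3,:3].T@np.array([np.sin(t)*a/r,-np.sin(t)*b/r,-np.cos(t)]); o=-E[:3,:3].T@E[:3,3]
    return o+d*(z-o[2])/d[2]
E
python3 - <<'E'
from h import *
c=load('wrist1.png')
for n,u,v in(('jar',312.5,107.5),('b2',310,268),('b1',193,168),('small',500,65)): print(n,wback(c,u,v,.06))
E
```

```text
jar [ 0.43509476 -0.18050757  0.06      ]
b2 [ 0.39446308 -0.35557775  0.06      ]
b1 [ 0.29431446 -0.21270346  0.06      ]
small [ 0.65150983 -0.16357779  0.06      ]
```

The wrist view shows the target lid at (312,107), the blue jars at (192,168) and (310,268), and the small jar at (500,66). The wrist measurement of the jar agrees with the other cameras to ~2.5 mm. I shift −7 mm along tool x and descend between the jars.

Request:
carry_out(series=[[-0.35,0,0.9,0,0,0,-0.4],[0,0,0.9,0,0,0,-0.4],[0,0,0.9,0,0,0,-0.4],[0,0,0.9,0,0,0,-0.4],[0,0,0.9,0,0,0,-0.4],[0,0,0.9,0,0,0,-0.4],[0,0,0.9,0,0,0,-0.4],[0,0,0.9,0,0,0,-0.4],[0,0,0.9,0,0,0,-0.4],[0,0,0.9,0,0,0,-0.4],[0,0,0.9,0,0,0,-0.4],[0,0,0.9,0,0,0,-0.4]])

```text
time: 6.7
eef_pos: [0.4208, -0.2533, 0.015]
eef_rot: [0.995, -0.103, 0.0, 0.0]
force: [1.1, 0.3, -0.6]
finger_gap: 0.0601
```

```bash
python3 - <<'E'
from h import *
for n in('side','wrist'): snap(n,n+'2.png')
o=arm.observe();print(o['time'],o['eef_pos'],o['finger_gap'],o['force'])
E
```

```text
6.8 [ 0.41987099 -0.25252424  0.01391508] 0.05988583309125139 [-0.49934959  0.19719795  0.07233572]
```

View pics/side2.png

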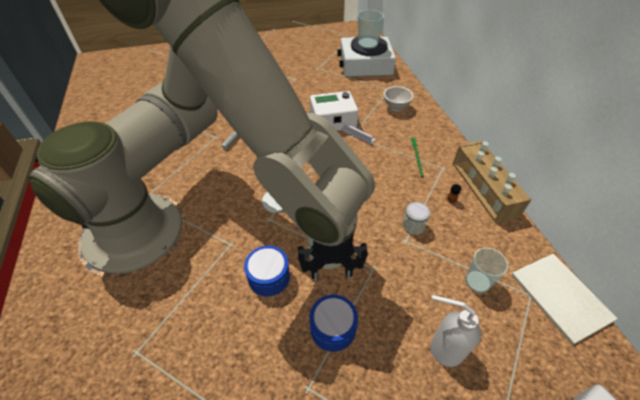

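View pics/wrist2.png

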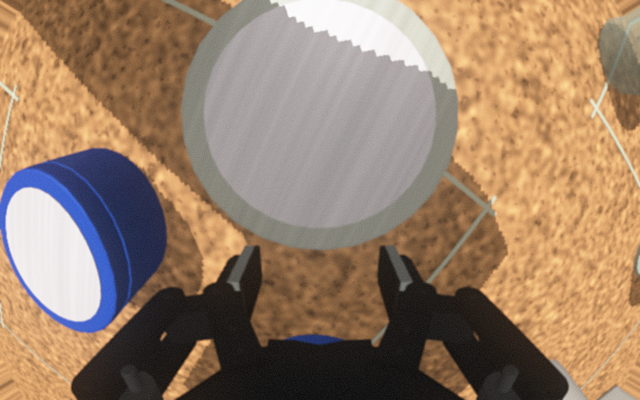

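Side view 2 shows the fingers down between the target and the blue jars. In the wrist view the lid is centred at (320,110), ahead of both fingers. Now I push gently as a two-finger cradle.

Request:
carry_out(series=[[0,-0.25,0,0,0,0,-0.4],[0,-0.25,0,0,0,0,-0.4],[0,-0.25,0,0,0,0,-0.4],[0,-0.25,0,0,0,0,-0.4],[0,-0.25,0,0,0,0,-0.4],[0.03,-0.25,0,0,0,0,-0.4],[0.05,-0.3,0,0,0,0,-0.4],[0.06,-0.35,0,0,0,0,-0.4],[0.07,-0.4,0,0,0,0,-0.4],[0.07,-0.4,0,0,0,0,-0.4]])

```text
time: 7.8
eef_pos: [0.4386, -0.1967, 0.0154]
eef_rot: [0.995, -0.103, 0.0, 0.0]
force: [-1.0, -1.9, 1.7]
finger_gap: 0.0599
```

```bash
python3 - <<'E'
from h import *
for n in('wrist',): snap(n,n+'3.png')
o=arm.observe();print(o['time'],o['eef_pos'],o['finger_gap'],o['force'])
E
```

```text
7.85 [ 0.43880481 -0.19563134  0.0152897 ] 0.05994512361037005 [0.46656988 1.01959041 0.47893488]
```

View pics/wrist3.png

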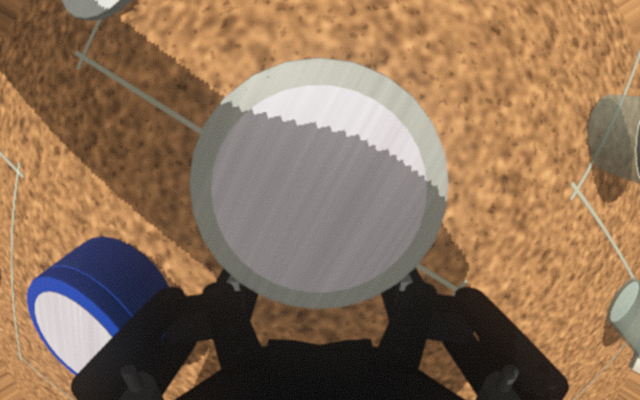

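```bash
python3 - <<'E'
from h import *
c=load('wrist3.png');p=wback(c,319.5,182.5,.06);d=p[:2]-[.4388,-.1956]
yaw=np.radians(-11.8);x=np.array([np.cos(yaw),np.sin(yaw)]);h=np.array([-x[1],x[0]]);print(p,d@x,d@h)
off=d@h
T=np.array([.5818,.1806])-.02*np.array([np.cos(1.506),np.sin(1.506)])-off*h-[.4388,-.1956];print(T,T@x,T@h)
E
```

```text
[ 0.44835041 -0.14676981  0.06      ] -0.0006369989813290488 0.049751304251888256
[0.13153103 0.30754204] 0.06586030729694195 0.32794045258024035
```

Wrist view: the jar sits in the cradle between both fingers, lid centre at (319,182). I continue along the line.

Request:
carry_out(series=[[0.1,-0.5,0,0,0,0,-0.4],[0.1,-0.5,0,0,0,0,-0.4],[0.1,-0.5,0,0,0,0,-0.4],[0.1,-0.5,0,0,0,0,-0.4],[0.1,-0.5,0,0,0,0,-0.4],[0.1,-0.5,0,0,0,0,-0.4],[0.1,-0.5,0,0,0,0,-0.4],[0.1,-0.5,0,0,0,0,-0.4],[0.1,-0.5,0,0,0,0,-0.4],[0.1,-0.5,0,0,0,0,-0.4],[0.1,-0.5,0,0,0,0,-0.4],[0.1,-0.5,0,0,0,0,-0.4]])

```text
time: 9.05
eef_pos: [0.4868, -0.0839, 0.0153]
eef_rot: [0.995, -0.103, -0.0, 0.0]
force: [-1.6, -0.8, 0.9]
finger_gap: 0.0594
```

Request:
carry_out(series=[[0.1,-0.5,0,0,0,0,-0.4],[0.1,-0.5,0,0,0,0,-0.4],[0.1,-0.5,0,0,0,0,-0.4],[0.1,-0.5,0,0,0,0,-0.4],[0.1,-0.5,0,0,0,0,-0.4],[0.1,-0.5,0,0,0,0,-0.4],[0.1,-0.5,0,0,0,0,-0.4],[0.1,-0.5,0,0,0,0,-0.4],[0.1,-0.5,0,0,0,0,-0.4],[0.1,-0.5,0,0,0,0,-0.4],[0.1,-0.4,0,0,0,0,-0.4],[0.05,-0.2,0,0,0,0,-0.4]])

```text
time: 10.25
eef_pos: [0.5323, 0.0209, 0.0153]
eef_rot: [0.995, -0.103, -0.0, -0.0]
force: [0.5, -2.1, 0.7]
finger_gap: 0.0597
```

```bash
python3 - <<'E'
from h import *
for n in('wrist','scene'): snap(n,n+'4.png')
o=arm.observe();print(o['time'],o['eef_pos'],o['finger_gap'],o['force'])
E
```

```text
10.35 [0.5321649  0.02068028 0.01522534] 0.05950340035061052 [-0.09175388 -0.13414654  0.21535663]
```

View pics/wrist4.png

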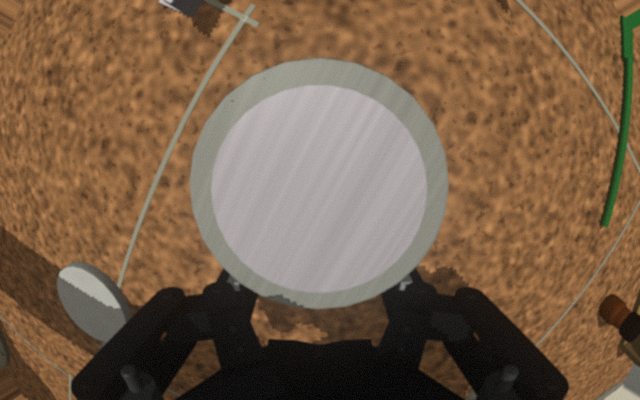

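View pics/scene4.png

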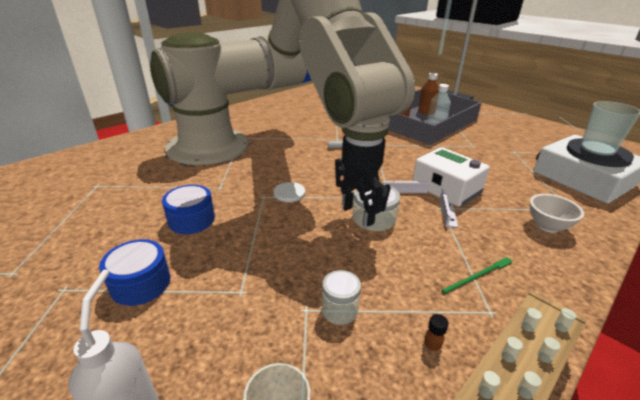

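The jar is still centred in the cradle at (319,182) and the rail tip appears top-left. Another 97 mm forward stops about 20 mm short.

Request:
carry_out(series=[[0.1,-0.4,0,0,0,0,-0.4],[0.1,-0.5,0,0,0,0,-0.4],[0.1,-0.5,0,0,0,0,-0.4],[0.1,-0.5,0,0,0,0,-0.4],[0.1,-0.5,0,0,0,0,-0.4],[0.1,-0.5,0,0,0,0,-0.4],[0.1,-0.5,0,0,0,0,-0.4],[0.1,-0.5,0,0,0,0,-0.4],[0.1,-0.4,0,0,0,0,-0.4],[0.05,-0.3,0,0,0,0,-0.4],[0,-0.2,0,0,0,0,-0.4]])

```text
time: 11.45
eef_pos: [0.5705, 0.1107, 0.0153]
eef_rot: [0.995, -0.103, 0.0, 0.0]
force: [0.4, 0.2, -0.7]
finger_gap: 0.0594
```

```bash
python3 - <<'E'
from h import *
for n in('wrist','side'): snap(n,n+'5.png')
o=arm.observe();print(o['time'],o['eef_pos'],o['finger_gap'],o['force'])
E
```

```text
11.55 [0.57040964 0.11066571 0.0153129 ] 0.059710746479911606 [ 0.05954165 -0.11267746  0.26682931]
```

View pics/wrist5.png

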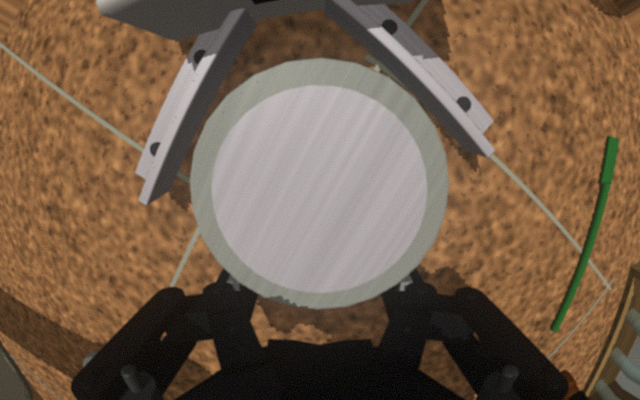

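View pics/side5.png

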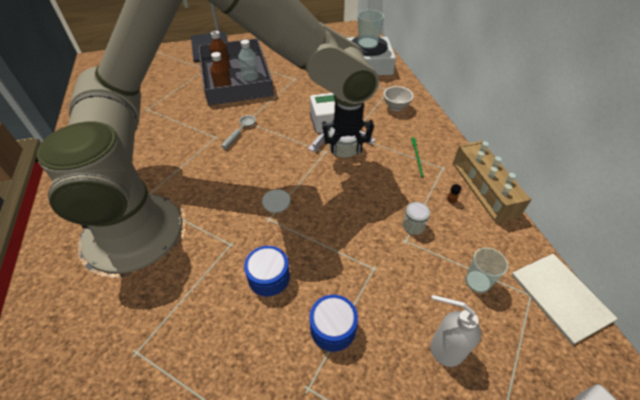

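Wrist view: the jar is inside the V and nearer the right rail (contact side ~(430,130)), with the left rail at (160,150)–(240,20). To let it self-centre, I back off, turn to the meter heading (86°), shut the fingers, and finish with a single central push.

Request:
carry_out(series=[[0,0.3,0,0,0,0,-0.4],[0,0.7,0,0,0,0,-0.4],[0.5,0,0,0,0,-0.72,-0.4],[0,0,0,0,0,-0.72,1],[0,0,0,0,0,0,1],[0,0,0,0,0,0,1],[0,0,0,0,0,0,1],[0,0,0,0,0,0,1],[0,0,0,0,0,0,1]])

```text
time: 12.45
eef_pos: [0.5759, 0.0886, 0.0153]
eef_rot: [0.999, -0.032, 0.0, -0.0]
force: [0.9, 0.8, 0.4]
finger_gap: 0.0001
```

```bash
python3 - <<'E'
from h import *
for n in('wrist',): snap(n,n+'6.png')
o=arm.observe();print(o['time'],o['eef_pos'],o['eef_rot'],o['finger_gap'],o['force'])
E
```

```text
12.5 [0.5759583  0.08859412 0.01531797] [ 9.99499733e-01 -3.16272428e-02  1.86805833e-05  2.32555353e-06] 4.321447750177476e-05 [ 0.34034272  0.08528415 -0.61298917]
```

View pics/wrist6.png

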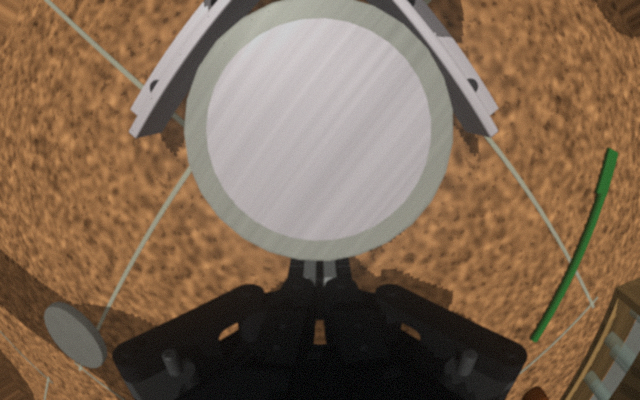

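Nearly symmetric: rail tips at (135,135) and (490,135), jar lid centre at (319,128). The guide axis is ~3 mm left of the tool. I shift −3 mm and push slowly, watching force.

Request:
carry_out(series=[[-0.15,-0.2,0,0,0,0,1],[0,-0.2,0,0,0,0,1],[0,-0.2,0,0,0,0,1],[0,-0.2,0,0,0,0,1],[0,-0.2,0,0,0,0,1],[0,-0.2,0,0,0,0,1],[0,-0.2,0,0,0,0,1]])

```text
time: 13.2
eef_pos: [0.5748, 0.117, 0.0153]
eef_rot: [1.0, -0.031, -0.0, 0.0]
force: [-0.2, -0.9, -0.0]
finger_gap: -0.0002
```

```bash
python3 - <<'E'
from h import *
for n in('wrist',): snap(n,n+'7.png')
o=arm.observe();print(o['time'],o['eef_pos'],o['force'])
E
```

```text
13.25 [0.57477758 0.11756672 0.01530479] [-1.18096029 -0.22642366  1.03033715]
```

View pics/wrist7.png

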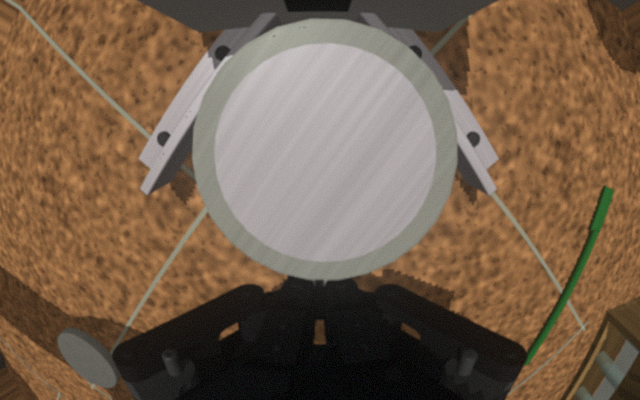

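Jar is in contact with the fingertips (lid centre (325,150)), not yet home. Smaller steps now.

Request:
carry_out(series=[[0,-0.05,0,0,0,0,1],[0,-0.05,0,0,0,0,1],[0,-0.05,0,0,0,0,1],[0,-0.05,0,0,0,0,1],[0,0,0,0,0,0,1]])

```text
time: 13.75
eef_pos: [0.575, 0.1207, 0.0152]
eef_rot: [1.0, -0.032, -0.0, -0.0]
force: [-1.3, -1.4, -0.4]
finger_gap: 0.0001
```

Request:
carry_out(series=[[0,-0.05,0,0,0,0,1],[0,-0.05,0,0,0,0,1],[0,0,0,0,0,0,1]])

```text
time: 14.05
eef_pos: [0.5751, 0.1229, 0.0153]
eef_rot: [1.0, -0.031, -0.0, -0.0]
force: [-0.3, -2.3, -1.0]
finger_gap: -0.0001
```

```bash
python3 - <<'E'
from h import *
c=snap('wrist','wrist8.png')
o=arm.observe();print(o['time'],o['eef_pos'],o['force'])
E
```

```text
14.1 [0.57515702 0.12284961 0.01525509] [-0.87800961 -1.30549192  0.06964867]
```

View pics/wrist8.png

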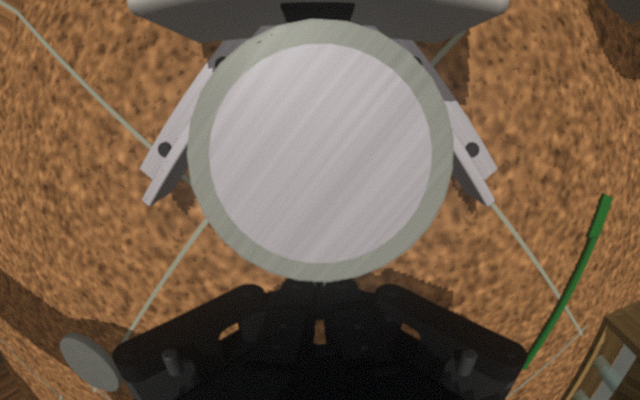

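Request:
carry_out(series=[[0,-0.05,0,0,0,0,1],[0,0,0,0,0,0,1]])

```text
time: 14.3
eef_pos: [0.5753, 0.1237, 0.0153]
eef_rot: [1.0, -0.031, 0.0, 0.0]
force: [-0.6, -3.0, -0.3]
finger_gap: 0.0002
```

Request:
carry_out(series=[[0,-0.05,0,0,0,0,1],[0,0,0,0,0,0,1]])

```text
time: 14.5
eef_pos: [0.5753, 0.1239, 0.0155]
eef_rot: [1.0, -0.031, -0.0, 0.001]
force: [-2.4, -8.4, 1.9]
finger_gap: 0.0
```

Request:
carry_out(series=[[0,-0.05,0,0,0,0,1],[0,0,0,0,0,0,1]])

```text
time: 14.7
eef_pos: [0.5755, 0.1242, 0.0156]
eef_rot: [1.0, -0.031, 0.0, 0.001]
force: [-1.5, -12.8, 2.3]
finger_gap: -0.0002
```

Force climbs (3→8→13 N) with no motion, so it is bottomed out. I look before backing off.

Request:
carry_out(series=[[0,-0.04,0,0,0,0,1],[0,0,0,0,0,0,1]])

```text
time: 14.9
eef_pos: [0.5757, 0.1243, 0.0157]
eef_rot: [1.0, -0.031, 0.0, 0.002]
force: [-1.6, -16.8, 4.6]
finger_gap: 0.0
```

```bash
python3 - <<'E'
from h import *
c=snap('wrist','wrist9.png')
o=arm.observe();print(o['time'],o['eef_pos'],o['force'])
i=c['frame'][:,:,::-1][0:230,120:520];cv2.imwrite('pics/c9.png',cv2.resize(i,None,fx=2,fy=2,interpolation=cv2.INTER_CUBIC))
E
```

```text
14.95 [0.57565389 0.12432211 0.01569412] [ -2.86743107 -17.15999867   4.6417248 ]
```

View pics/c9.png

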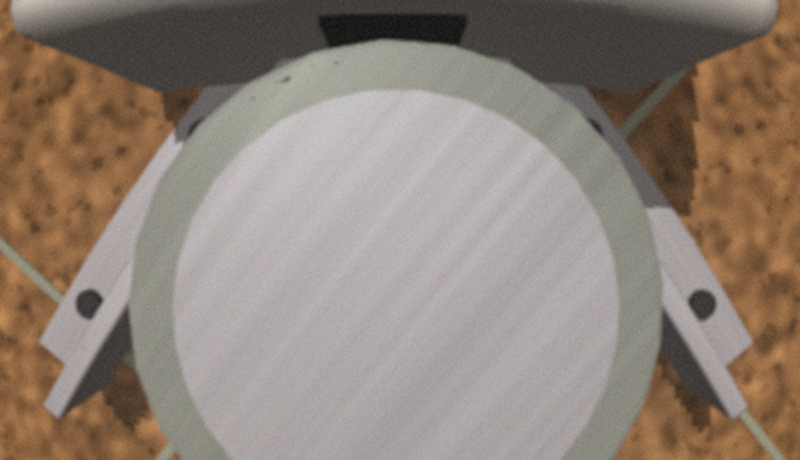

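Symmetric: jar edges at 130/662 (mid 396), rail tips at 45/745 (mid 395). I back straight off, then go up.

Request:
carry_out(series=[[0,0.1,0,0,0,0,1],[0,0.2,0,0,0,0,1],[0,0.5,0,0,0,0,1],[0,0.8,0,0,0,0,1],[0,0.8,0,0,0,0,1],[0,0.8,-0.6,0,0,0,1],[0,0.8,-0.9,0,0,0,1],[0,0.8,-0.9,0,0,0,1],[0,0.8,-0.9,0,0,0,1],[0,0.8,-0.9,0,0,0,1],[0,0.8,-0.9,0,0,0,1],[0,0.8,-0.9,0,0,0,1]])

```text
time: 16.15
eef_pos: [0.565, -0.0349, 0.1371]
eef_rot: [0.999, -0.032, 0.0, 0.0]
force: [-0.6, 0.6, -0.5]
finger_gap: -0.0
```

Request:
carry_out(series=[[-0.8,0.8,-0.9,0,0,0,1],[-0.8,0.8,-0.9,0,0,0,1],[-0.8,0.8,-0.9,0,0,0,1],[-0.8,0.8,-0.5,0,0,0,1],[-0.8,0.8,0,0,0,0,1],[-0.8,0.5,0,0,0,0,1],[0,0,0,0,0,0,1],[0,0,0,0,0,0,1]])

```text
time: 16.95
eef_pos: [0.4639, -0.1175, 0.2001]
eef_rot: [0.999, -0.032, 0.001, 0.0]
force: [-0.3, -0.4, 1.2]
finger_gap: 0.0001
```

```bash
python3 - <<'E'
from h import *
o=arm.observe();print(o['time'],o['eef_pos'],o['force'])
s=snap('scene','sceneA.png');d=snap('side','sideA.png');snap('wrist','wristA.png')
a=cv2.resize(s['frame'][130:250,360:520],None,fx=2.5,fy=2.5,interpolation=cv2.INTER_CUBIC);b=cv2.resize(d['frame'][70:190,280:440],None,fx=2.5,fy=2.5,interpolation=cv2.INTER_CUBIC)
cv2.imwrite('pics/cA.png',np.hstack([a,b])[:,:,::-1])
E
```

```text
16.95 [ 0.46389031 -0.11751214  0.20006549] [-0.25714712 -0.43754156  1.19549083]
```

View pics/cA.png

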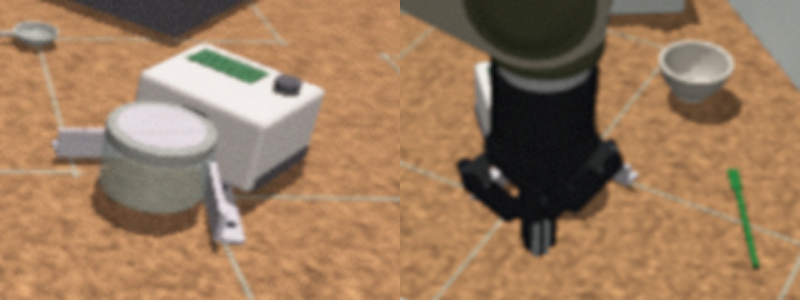

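View pics/sideA.png

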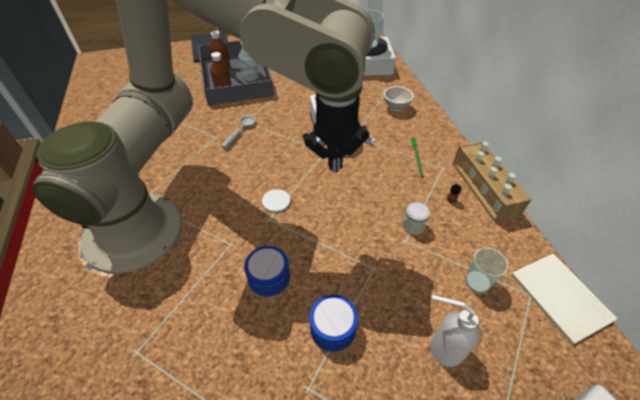

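View pics/wristA.png

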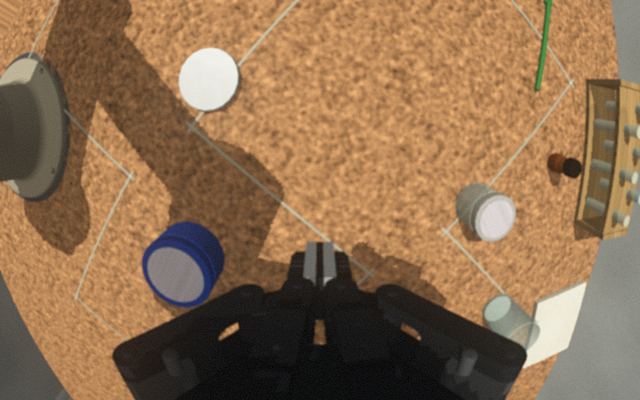

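Scene view shows the jar standing between the rails; the side view is blocked by the wrist. I move aside for a clean check.

Request:
carry_out(series=[[-0.3,1,-0.5,0,0,0,1],[-0.3,1,-0.5,0,0,0,1],[-0.3,1,-0.5,0,0,0,1],[-0.3,1,-0.5,0,0,0,1],[-0.3,1,0,0,0,0,1],[-0.3,1,0,0,0,0,1],[-0.3,1,0,0,0,0,1],[-0.3,1,0,0,0,0,1],[-0.3,1,0,0,0,0,1],[0,0,0,0,0,0,1]])

```text
time: 18.1
eef_pos: [0.3984, -0.2946, 0.239]
eef_rot: [0.999, -0.032, -0.0, 0.0]
force: [0.3, 0.3, 0.1]
finger_gap: 0.0002
```

```bash
python3 - <<'E'
from h import *
s=snap('scene','sceneB.png');d=snap('side','sideB.png')
a=cv2.resize(s['frame'][150:230,370:480],None,fx=7,fy=7,interpolation=cv2.INTER_CUBIC);b=cv2.resize(d['frame'][80:170,290:400],None,fx=6.5,fy=6.5,interpolation=cv2.INTER_CUBIC)
cv2.imwrite('pics/cB1.png',a[:,:,::-1]);cv2.imwrite('pics/cB2.png',b[:,:,::-1])
E
```

```text
(no output)
```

View pics/cB1.png

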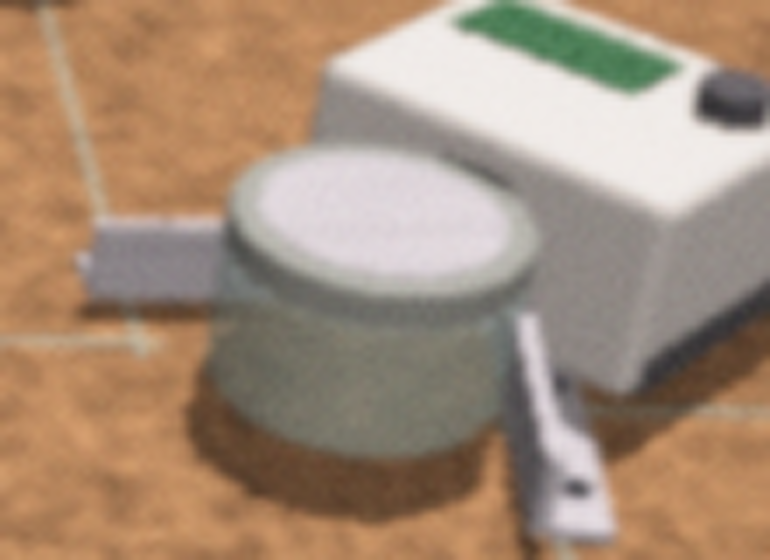

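View pics/cB2.png

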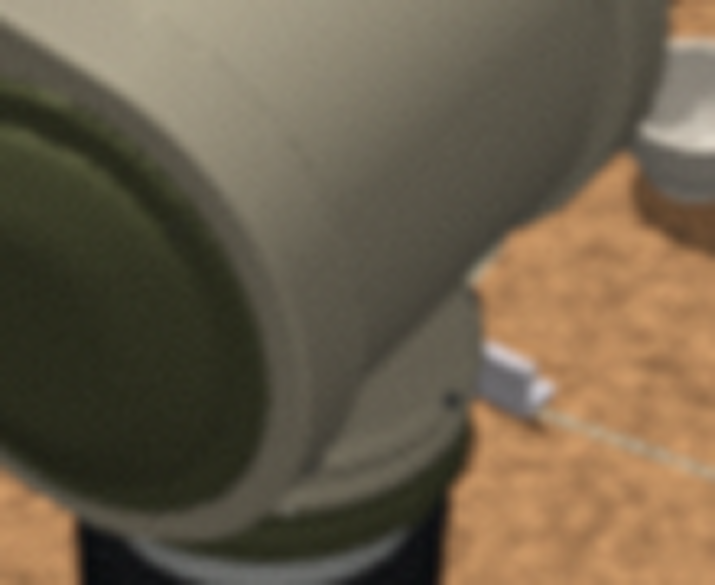

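The scene view shows the jar between both rails. The lid ellipse looks slanted, so I overlay the predicted outline of an upright jar at the seat to test for tilt.

```bash
python3 - <<'E'
from h import *
from scipy.optimize import least_squares
c=load('sceneB.png'); im=cv2.imread('pics/sceneB.png')
a=np.linspace(0,2*np.pi,90)
circ=lambda p,z,R=.046:np.array([proj(c,(p[0]+R*np.cos(t),p[1]+R*np.sin(t),z)) for t in a])
ob=np.array([370+228/7,370+540/7,150+143/7,150+300/7])
f=lambda p:(lambda P:np.array([P[:,0].min(),P[:,0].max(),P[:,1].min(),P[:,1].max()])-ob)(circ(p,.06))
r=least_squares(f,[.58,.18]);print('fit',r.x,r.fun)
k=7
big=cv2.resize(im[150:230,370:480],None,fx=k,fy=k,interpolation=cv2.INTER_CUBIC)
for p,col in((r.x,(0,0,255)),((.5818,.1806),(255,0,0))):
    for z in(.06,.0):
        P=((circ(p,z)+.5-[370,150])*k).astype(int); cv2.polylines(big,[P],True,col,1)
cv2.imwrite('pics/ov.png',big)
E
```

```text
fit [0.58335186 0.17808555] [-0.105625    0.10355066  0.09998025 -0.10103753]
```

View pics/ov.png

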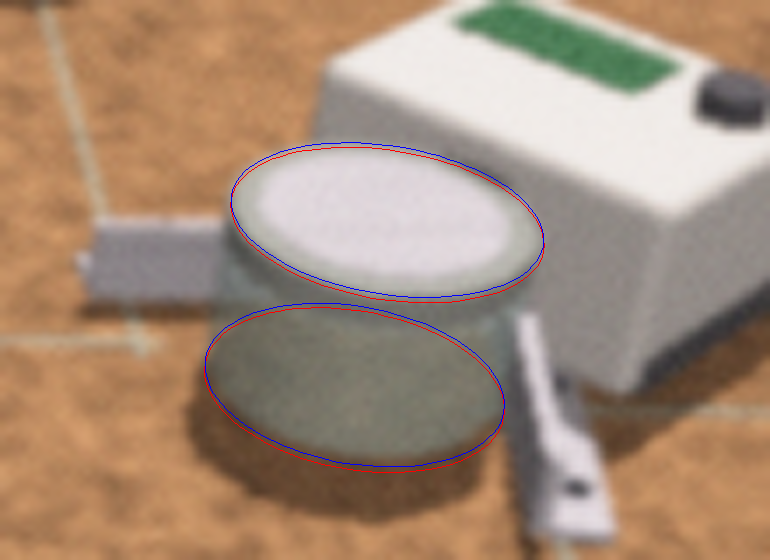

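The upright-jar outline fits lid and base, so there is no tilt and the jar is on the bench within ~2.5 mm of the estimated seat. I take one sharper check with the wrist camera hovering near the guides.

Request:
carry_out(series=[[0.46,-0.98,0,0,0,0,1],[0.46,-0.98,0,0,0,0,1],[0.46,-0.98,0,0,0,0,1],[0.46,-0.98,0,0,0,0,1],[0.46,-0.98,0,0,0,0,1],[0.46,-0.98,0,0,0,0,1],[0.46,-0.98,0,0,0,0,1],[0.46,-0.98,0,0,0,0,1],[0.46,-0.98,0,0,0,0,1],[0.46,-0.98,0,0,0,0,1],[0.46,-0.98,0,0,0,0,1],[0.46,-0.98,0,0,0,0,1]])

```text
time: 19.4
eef_pos: [0.524, -0.0632, 0.2394]
eef_rot: [1.0, -0.031, 0.0, -0.0]
force: [-0.4, -0.8, 0.1]
finger_gap: 0.0001
```

Request:
carry_out(series=[[0.46,-0.98,0.4,0,0,0,1],[0.46,-0.98,0.4,0,0,0,1],[0.46,-0.98,0.4,0,0,0,1],[0.46,-0.98,0.4,0,0,0,1],[0.46,-0.98,0.4,0,0,0,1],[0,0,0.4,0,0,0,1],[0,0,0,0,0,0,1],[0,0,0,0,0,0,1]])

```text
time: 20.2
eef_pos: [0.5754, 0.0294, 0.1915]
eef_rot: [1.0, -0.031, -0.0, 0.0]
force: [0.3, -0.6, 0.1]
finger_gap: -0.0002
```

```bash
python3 - <<'E'
from h import *
c=snap('wrist','wristC.png');print(arm.observe()['eef_pos'])
i=c['frame'][:,:,::-1][0:220,180:460];cv2.imwrite('pics/cC.png',cv2.resize(i,None,fx=2.7,fy=2.7,interpolation=cv2.INTER_CUBIC))
E
```

```text
[0.57552986 0.02911456 0.19179482]
```

View pics/cC.png

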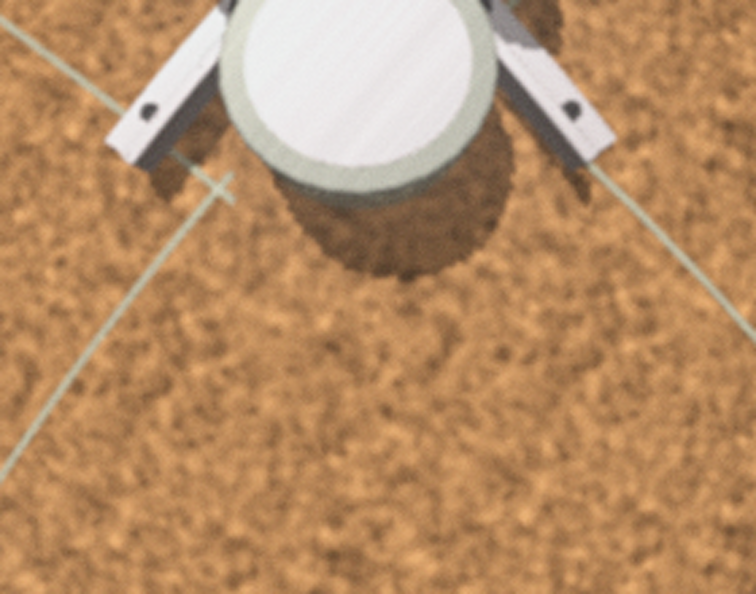

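```bash
python3 - <<'E'
from h import *
from scipy.optimize import least_squares
c=load('wristC.png');g=lambda u,v,z:wback(c,180+u/2.7,v/2.7,z)
L,R=g(147,172,0)[:2],g(581,170,0)[:2];v=R-L;print(np.linalg.norm(v));v/=np.linalg.norm(v);e=np.array([-v[1],v[0]])
seat=(L+R)/2+.028*e
pts=np.array([g(*q,.06)[:2] for q in((219,65),(250,137),(290,172),(358,191),(420,175),(470,135),(498,65))])
r=least_squares(lambda p:np.linalg.norm(pts-p,axis=1)-.046,seat)
print(seat,r.x,r.fun*1000,'ahead/lat mm',(r.x-seat)@e*1000,(r.x-seat)@v*1000)
E
```

```text
0.1733550966053149
[0.57916477 0.1826934 ] [0.57865485 0.18354579] [-0.39062374 -1.08730654 -0.00589426  1.07848893  0.08470464 -0.65472973
 -0.75901147] ahead/lat mm 0.8188365102441152 -0.5622234166732328
```

Within 1 mm of the seat both ways, so I hand in. The robot is touching nothing.

```bash
python3 - <<'E'
from station import arm
print(arm.close_job(), arm.observe()['time'])
E
```

```text
the job is handed in; nothing more can be done
the job is handed in; nothing more can be done
```

The wide clear jar is home in the V guides, standing upright on the bench, and the job was handed in at about 20 s with the robot touching nothing. I pushed it with the two fingers as a cradle, then with shut fingers along the guide axis. At the end the push force rose to 17 N with no more movement.

- **Seat:** The last wrist picture puts the jar within 1 mm of the seat, both ahead and sideways. The far half of the rails was outside that picture. In the picture taken while pressing, the jar was centred between the rail tips.
- **Upright:** An upright-jar outline matched the lid and base in the scene picture, so the jar is not tilted.
- **Disagreement:** The scene camera put the jar about 2.5 mm short of my first seat estimate. I took this as calibration error, because the force and the wrist picture both say it is home. The rail mouth also measured 173 mm against the stated 167 mm, so the wrist figures are good to a few millimetres at best.
- **Side view:** The arm blocked the side camera's view of the jar in its final place, so I have no check from there.
- **Other jars:** The small jar, the blue jars and the loose lid looked unmoved in the side picture after the push.

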